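Switch on the yellow work lamp in the stockroom

TASK

Switch on the yellow work lamp on the bench so the bins can be checked: put a fingertip into its sunken slot and slide the little red switch all the way towards the lens. Leave the switches of the blue and the grey lamp as they are.

Things in the scene. Friction and masses are not known exactly. Their poses are not given: they have to be found in the camera images.
- yellow_slide (a joint): travel of the yellow lamp's red slide, in m: 0 off, 0.030 fully on, at its stop nearest the lens; starts at 0 to 0.006, stays where left, friction about 1.5 N, no spring. Behind it the slot goes on as an empty, black-floored finger well, 50 mm long at travel 0 from slide to the slot's rear wall. When it is on, a green patch of floor is bared behind it.
- yellow_thumb (a point): centre of the top of the yellow lamp's red slide (moves with it); x along the slot to the lens (on), y across, z up. Slide 14 mm long, 34 wide, 11 tall, flush with the lamp's flat top 45 mm above the bench. Open-topped slot 94 mm long, 38 wide, 12 deep. Lamp 170 mm long, 62 wide, held fast by magnetic feet; its round head, 69 mm high, begins 8 mm past the slot's front wall.
- blue_thumb (a point): the same point and axes on the blue lamp, of the same make and size; its switch may stand anywhere along its 30 mm travel.
- grey_thumb (a point): the same point and axes on the grey lamp, of the same make and size; its switch may stand anywhere along its 30 mm travel.
Things that resemble listed ones, but are neither listed nor needed, are in the scene too. Leave any orange look-alike of the part that bears yellow_slide alone.

How it is judged:
By the outcome, as a careful person would: the job done as asked, in the order asked, and still so for the second after the job is handed in, with the robot touching nothing.
It also fails if it takes over 29 s, if anything falls off the work surface, if the arm or the gripper's body presses on something with over 40 N, if the wrist force passes 120 N, or if a joint passes its speed limit or range.

ROBOT

A 6-joint arm with a two-finger parallel gripper is mounted at the origin on the work surface. World frame = base frame: x ahead of the robot, y to its left, z up, the work surface at z = 0. Lengths are in m, angles in degrees, forces in N, time in s.
With the tool pointing down it reaches from about 0.375 to 0.9 m from the base axis. Payload 3.1 kg.
Tool frame: the origin (TCP) lies midway between the tips of the shut fingers; the grasp point (between the pads) lies 19 mm behind it; z points along the fingers, y is the line along which they close (so a half turn about z gives the same grasp; the last joint's range is limited). The gripper opens to 87 mm and grips with 3 to 60 N. Pads are 19 mm wide; open, the fingers measure 117 mm over their backs; the gripper's body (75 mm by 190 mm) begins 51 mm behind the grasp point.
Start: joints at [53.256, 30.224, 82.088, -0, 67.689, -10.227], TCP at [0.279, 0.559, 0.223] pointing down, gripper open.
Joint ranges: [-176.69, 176.69], [-43.24, 126.21], [12.49, 139.97], [-82, 262], [0, 151.66], [-163.58, 163.58]. Speed limits (degrees/s): [159.86, 159.86, 180, 180, 180, 180].

INTERFACE

Orientations are given as a 3x3 rotation matrix whose columns are the frame's x, y, z axes.
In Python, from rig import read_state, capture, camera_info, hand_in gives the robot as it stands.
- The arm moves only by the tool drive_tool, never from a script. Its argument "motion" is a list of rows, each a list of 2 entries, a list of its own where there are three numbers: the shift along the tool's x, y, z in mm, then the turn, a rotation vector about the tool's x, y, z in rad. A call has 1 to 5 rows; each row shifts and turns the commanded pose from where the row before left it, along the tool's axes as they then stand; what a row does not reach is not made up. A row lasts 1/10 s, in which the tool goes at most 50 mm and 8.59 degrees, less where a joint would pass 70% of its speed; a pose out of reach is approached as far as the arm can. A call is refused whole if a number of a shift passes 50 or a number of a turn 0.15, either way. A call with a gripper value outside its range is refused whole. "gripper" is the opening, from 0 (shut) to 1 (fully open), set as the call begins (left out, the last holds). The fingers move at their own pace and stop on an object; the grip force is fixed at half the most. Time passes only in rows, so rows that do not move let the fingers close. It gives the time, the measured TCP pose, the force, the opening and the grip force at its end, in the units of the state.
- read_state(): the state, without advancing time (a new reading comes with each control period).
- capture(name): name is "scene" or "side" or "wrist"; returns the picture (384x512x3 uint8, red, green, blue); there is no depth.
- camera_info(name): a dict with "fovy" (degrees; the focal length in pixels is half the picture's height over the tangent of half this angle, whatever the lens; pixels are square), "cx", "cy" (the principal point, pixels), "xyz" and "orientation" of the camera in the world; the wrist camera has in their place "T_tool_cam" (4x4, takes a point from camera to tool coordinates, whose origin is the TCP and whose axes are the flange's). Camera axes: x right, y down, z forward; pixel columns grow to the right and rows downward; lengths in m; the calibration is good to about 2 mm. A picture is of the moment at which its call begins: read the wrist's pose just before it. camera_info takes no time and is no camera call.
- hand_in(): hands the job in; it is judged then, once.
The state is a dict: "time_s": time; "joint_positions": joint angles; "qvel": joint speeds; "tau": joint torques, N m; "position": TCP position; "tcp_rot": TCP orientation; "force": force on the tool from outside, world axes, zero at the start; "moment": the same for the moment, N m; "opening": opening from 0.0 (shut) to 1.0 (fully open); "grasp_force": force on a finger pad.
Only numpy, scipy, OpenCV 4.12 (cv2) and the standard library are available. Lean on these libraries where they do the work, as an engineer would, in place of code of your own. Each camera call takes 0.05 s, during which the arm holds its last target. There are 200 camera calls.

## Working session

There is one attempt and no reset: what is moved stays moved. The work goes in short steps, Python scripts to look and compute and a tool call to move; the robot and the scene stay as the last step left them, time stands still between calls to the robot, and variables do not carry over. Pictures are saved under pics/ and viewed, at most 10 in all, crops included, and the job is handed in when it is done.

Besides the shell and the picture viewer there is one more tool, called after "Call:" in YAML: its name, and indented under it one key for each argument. drive_tool: Moves the arm, as the interface text tells. Its arguments: {"type":"object","properties":{"motion":{"type":"array","items":{"type":"array"}},"gripper":{"type":"number"}},"required":["motion"]}

```bash
mkdir -p pics
python3 - <<'E'
from rig import *
import cv2,numpy as np
s=read_state();print(s['time_s'],s['position'],np.round(s['tcp_rot'],3),s['opening'])
for n in("scene","side"):
    im=capture(n);cv2.imwrite(f"pics/{n}0.png",im[...,::-1]);print(n,camera_info(n))
im=capture("wrist");cv2.imwrite("pics/wrist0.png",im[...,::-1]);print(camera_info("wrist"))
a=cv2.imread("pics/scene0.png");b=cv2.imread("pics/side0.png")
cv2.imwrite("pics/both.png",cv2.resize(np.hstack([a,b]),(800,300)))
E
```

```text
0.0 [0.27857173 0.55866658 0.2215838 ] [[-0.895  0.447 -0.001]
 [ 0.447  0.895 -0.002]
 [ 0.    -0.002 -1.   ]] 1.0000823538703378
scene {'fovy': 43.1008729929157, 'cx': 250.37988759845658, 'cy': 199.2312842705607, 'xyz': array([ 1.1898304 , -0.49559043,  0.67277   ]), 'orientation': array([[ 0.54137969,  0.49059952, -0.68280314],
       [ 0.84055999, -0.29731451,  0.4528388 ],
       [ 0.01915522, -0.81909474, -0.57333837]])}
side {'fovy': 49.709277750869205, 'cx': 253.0736052601892, 'cy': 187.71180075995764, 'xyz': array([ 0.0621351 , -0.88548599,  0.80123784]), 'orientation': array([[ 0.90464287, -0.26650739,  0.33255839],
       [-0.42590432, -0.53779435,  0.72758694],
       [-0.01505927, -0.79984439, -0.60001847]])}
{'fovy': 64.08582281105707, 'cx': 258.4772141001743, 'cy': 189.72566001232835, 'T_tool_cam': array([[-2.38600386e-06, -9.61724865e-01, -2.74016941e-01,
         7.60699362e-02],
       [ 9.99999676e-01, -2.22946660e-04,  7.73774580e-04,
        -5.93039314e-05],
       [-8.05249415e-04, -2.74016850e-01,  9.61724554e-01,
        -1.61787437e-01],
       [ 0.00000000e+00,  0.00000000e+00,  0.00000000e+00,
         1.00000000e+00]])}
```

View pics/scene0.png

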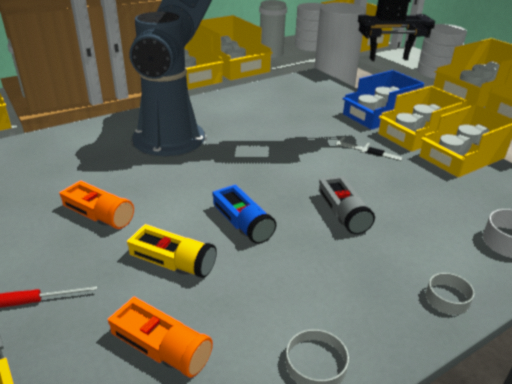

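View pics/side0.png

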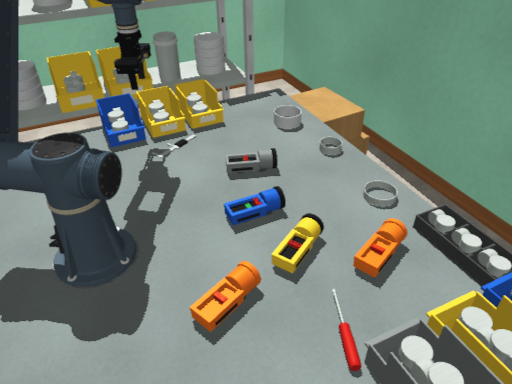

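Scene view: the candidates are yellow at (172,250), orange at (97,204), and orange at (160,337). Blue is at (245,213) and grey at (347,206). In the side view yellow is at (298,243). Only the yellow one has a yellow body with a black lens ring, so it fits. I'll confirm it in one enlarged crop and measure it.

```bash
cat > h.py <<'E'
import numpy as np,cv2
from rig import *
def ray(ci,u,v):
    f=192/np.tan(np.radians(ci['fovy']/2))
    return np.array(ci['orientation'])@np.array([(u-ci['cx'])/f,(v-ci['cy'])/f,1])
def plane(ci,u,v,z):
    d=ray(ci,u,v);o=np.array(ci['xyz']);return o+d*(z-o[2])/d[2]
E
python3 - <<'E'
from h import *
out=[]
for n,(x0,y0) in (("scene",(120,210)),("side",(255,200))):
    im=cv2.imread(f"pics/{n}0.png");ci=camera_info(n)
    c=im[y0:y0+80,x0:x0+100];hsv=cv2.cvtColor(c,cv2.COLOR_BGR2HSV)
    H,S,V=[hsv[...,i].astype(int) for i in range(3)]
    red=((H<8)|(H>172))&(S>150)&(V>80); 
    k,l,st,ce=cv2.connectedComponentsWithStats(red.astype(np.uint8))
    for i in range(1,k):
        if st[i,4]>10:
            u,v=ce[i]+[x0,y0];print(n,"red",st[i],(u,v),plane(ci,u,v,.045))
    out.append(cv2.resize(c,(400,320),interpolation=cv2.INTER_CUBIC))
cv2.imwrite("pics/crop1.png",np.hstack(out))
E
```

```text
scene red [ 36  27  15  11 102] (np.float64(163.54901960784315), np.float64(242.40196078431373)) [ 0.47851427 -0.2285217   0.045     ]
side red [ 0  0  6  5 24] (np.float64(257.1666666666667), np.float64(201.95833333333334)) [ 0.46254624 -0.03618832  0.045     ]
side red [33 40 14  9 79] (np.float64(294.24050632911394), np.float64(243.8354430379747)) [ 0.47372097 -0.2329656   0.045     ]
```

View pics/crop1.png

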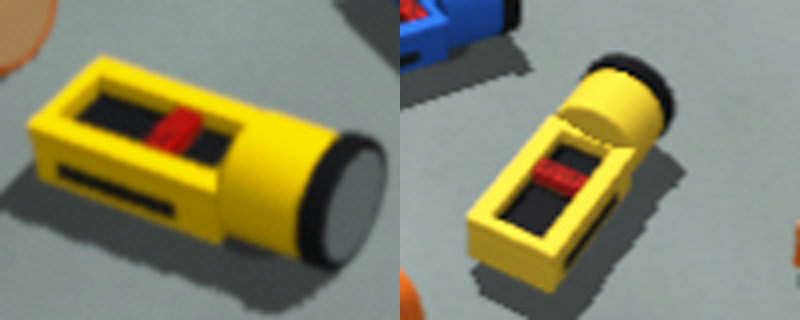

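The crop confirms the yellow lamp: red slide mid-slot, head to the right in the scene view and up-right in the side view. Top-face corners (crop pixels) are scene A(31,125), B(100,57), C(221,190) and side A'(68,215), B'(150,258), D'(232,150).

Run:
```python
from h import *
for n,o,ps in(("scene",(120,210),[(31,125),(100,57),(221,190),(83,105),(125,92)]),("side",(255,200),[(68,215),(150,258),(232,150),(155,120)])):
    ci=camera_info(n);P=[plane(ci,o[0]+x/4-.4,o[1]+y/4-.4,.045)[:2] for x,y in ps]
    print(n,np.round(P,4))
    for i,j in((0,1),(0,2),(1,2)):
        d=P[j]-P[i];print(i,j,np.linalg.norm(d),np.degrees(np.arctan2(d[1],d[0])))
```

```text
scene [[ 0.4367 -0.2877]
 [ 0.4031 -0.2371]
 [ 0.5297 -0.2283]
 [ 0.4354 -0.2597]
 [ 0.4367 -0.2376]]
0 1 0.060769151230627504 123.56093605071688
0 2 0.11040167932906342 32.54162763255182
1 2 0.12696502909976168 3.9506686589545974
side [[ 0.4061 -0.2373]
 [ 0.4344 -0.2913]
 [ 0.5291 -0.2324]
 [ 0.4983 -0.1852]]
0 1 0.06094493424164883 -62.29504770401003
0 2 0.12317776332094585 2.2972227043726927
1 2 0.11155775445672855 31.866002396811215
```

Call:
drive_tool:
  motion:
    - [[-38, -27, 0], [0, 0, 0]]
    - [[-38, -27, 0], [0, 0, 0]]
    - [[-38, -27, 0], [0, 0, 0]]
    - [[-38, -27, 0], [0, 0, 0]]
    - [[-38, -27, 0], [0, 0, 0]]
  gripper: 0

```text
time_s: 0.65
position: [0.3891, 0.3519, 0.2224]
tcp_rot: [[-0.895, 0.446, -0.0], [0.446, 0.895, -0.0], [0.0, -0.0, -1.0]]
force: [0.8, 0.5, 0.6]
opening: 0.632
grasp_force: 0.0
```

Call:
drive_tool:
  motion:
    - [[-38, -27, 0], [0, 0, 0]]
    - [[-38, -27, 0], [0, 0, 0]]
    - [[-38, -27, 0], [0, 0, 0]]
    - [[-38, -27, 0], [0, 0, 0]]
    - [[-38, -27, 0], [0, 0, 0]]

```text
time_s: 1.15
position: [0.4989, 0.1462, 0.2225]
tcp_rot: [[-0.895, 0.447, -0.0], [0.447, 0.895, 0.0], [0.0, -0.0, -1.0]]
force: [0.8, -0.2, -0.2]
opening: 0.17
grasp_force: 0.0
```

Call:
drive_tool:
  motion:
    - [[0, 0, 0], [0, 0, 0.135]]
    - [[0, 0, 0], [0, 0, 0.135]]
    - [[0, 0, 0], [0, 0, 0.135]]
    - [[0, 0, 0], [0, 0, 0.135]]

```text
time_s: 1.55
position: [0.4983, 0.1476, 0.2222]
tcp_rot: [[-0.533, 0.846, -0.001], [0.846, 0.533, -0.0], [0.0, -0.001, -1.0]]
force: [-0.1, -0.4, -0.0]
opening: 0.009
grasp_force: 0.0
```

Call:
drive_tool:
  motion:
    - [[-34, -28, 0], [0, 0, 0]]
    - [[-34, -28, 0], [0, 0, 0]]
    - [[-34, -28, 0], [0, 0, 0]]
    - [[-34, -28, 0], [0, 0, 0]]
    - [[-34, -28, 0], [0, 0, 0]]

```text
time_s: 2.05
position: [0.4714, -0.0721, 0.2225]
tcp_rot: [[-0.538, 0.843, 0.0], [0.843, 0.538, 0.0], [0.0, 0.0, -1.0]]
force: [0.2, 0.6, -0.2]
opening: 0.006
grasp_force: 0.0
```

Call:
drive_tool:
  motion:
    - [[-34, -28, 18], [0, 0, 0]]
    - [[-34, -28, 18], [0, 0, 0]]
    - [[-34, -28, 18], [0, 0, 0]]
    - [[-35, -26, 18], [0, 0, 0]]
    - [[0, 0, 0], [0, 0, 0]]

```text
time_s: 2.55
position: [0.4525, -0.2505, 0.1486]
tcp_rot: [[-0.533, 0.846, -0.001], [0.846, 0.533, -0.001], [-0.001, -0.001, -1.0]]
force: [-0.6, -0.5, 0.5]
opening: 0.004
grasp_force: 0.0
```

```bash
cat > w.py <<'E'
from h import *
import sys
s=read_state();im=capture("wrist");c=camera_info("wrist");T=np.array(c['T_tool_cam'])
R=np.array(s['tcp_rot']);p=np.array(s['position'])
ci=dict(c,orientation=R@T[:3,:3],xyz=p+R@T[:3,3])
b=im[...,::-1].copy();cv2.imwrite(f"pics/{sys.argv[1]}.png",b)
hsv=cv2.cvtColor(b,cv2.COLOR_BGR2HSV);H,S,V=[hsv[...,i].astype(int) for i in range(3)]
print(s['time_s'],p,s['force'])
def comps(m,name,z,mn=150):
    cs,_=cv2.findContours(m.astype(np.uint8),cv2.RETR_EXTERNAL,cv2.CHAIN_APPROX_NONE)
    for q in cs:
        if cv2.contourArea(q)>mn:
            P=np.array([plane(ci,u,v,z)[:2] for u,v in q[:,0]]).astype(np.float32)
            (cx,cy),wh,a=cv2.minAreaRect(P*1000)
            d=(np.array([cx,cy])/1000-p[:2]);print(name,cv2.boundingRect(q),np.round([cx,cy],1),np.round(wh,1),round(a,1),"tool xy mm",np.round(1000*R[:2,:2].T@d,1))
comps(((H<8)|(H>172))&(S>150)&(V>70),"red",.045)
comps((H>20)&(H<35)&(S>150)&(V>70),"yellow",.045,800)
comps((V<55),"black",.033,400)
E
python3 w.py wrist1
```

```text
2.55 [ 0.45245428 -0.25050815  0.14856606] [-0.64445445 -0.46832446  0.52612577]
red (282, 163, 19, 37) [ 472.2 -228.4] [15.5 33.2] 31.7 tool xy mm [ 8.2 28.5]
red (0, 88, 27, 42) [ 241.3 -300.1] [20.1 33.4] 26.1 tool xy mm [  70.7 -205.1]
yellow (257, 307, 136, 18) [ 580.4 -327.5] [138.3  20. ] 31.6 tool xy mm [-133.3   67.2]
yellow (217, 143, 186, 73) [ 486.3 -219.1] [164.7  66. ] 31.6 tool xy mm [ 8.5 45.4]
black (0, 283, 512, 101) [ 535.5 -397.4] [577.7 130.1] 32.4 tool xy mm [-168.6   -8.1]
black (0, 227, 20, 28) [ 271.2 -430.2] [19.2 29.3] 31.5 tool xy mm [ -55.4 -249.2]
black (131, 221, 255, 37) [ 480.5 -296.4] [254.3  38.7] 31.8 tool xy mm [-53.8  -0.8]
black (300, 164, 30, 34) [ 493.1 -218.2] [26.2 31.7] 32.2 tool xy mm [ 5.6 51.6]
black (230, 163, 53, 35) [ 446.5 -246.7] [48.2 32.7] 31.3 tool xy mm [ 6.4 -3. ]
black (387, 145, 32, 71) [ 563.4 -174. ] [27.1 68.4] 35.7 tool xy mm [  5.6 134.7]
black (446, 0, 66, 55) [537.2 -41.7] [56.9 18.6] 69.4 tool xy mm [131.5 183. ]
```

View pics/wrist1.png

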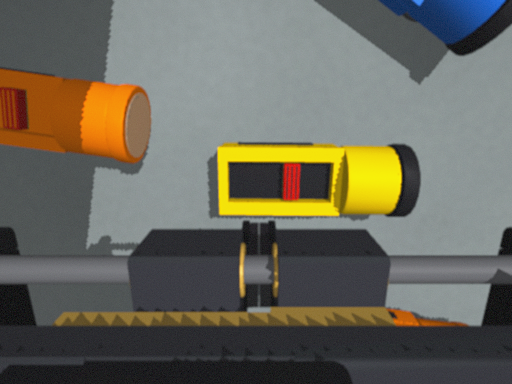

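The wrist view shows the yellow lamp with the red slide at (291,181) and the well spanning columns 230–283, rows 163–198. The head is at the right, along tool +y. I'll shift over the well and descend.

Call:
drive_tool:
  motion:
    - [[7, -2, 20], [0, 0, 0]]
    - [[0, 0, 30], [0, 0, 0]]
    - [[0, 0, 25], [0, 0, 0]]
    - [[0, 0, 15], [0, 0, 0]]
    - [[0, 0, 0], [0, 0, 0]]

```text
time_s: 3.1
position: [0.4463, -0.2381, 0.0592]
tcp_rot: [[-0.539, 0.842, -0.004], [0.842, 0.539, 0.003], [0.005, -0.001, -1.0]]
force: [-0.1, 0.7, 0.2]
opening: 0.009
grasp_force: 0.0
```

```bash
python3 w.py wrist2 | head -2
python3 - <<'E'
from h import *
im=capture("side")[...,::-1];a=cv2.resize(im[190:290,245:345],(400,400),interpolation=cv2.INTER_CUBIC)
im=capture("scene")[...,::-1];b=cv2.resize(im[190:290,115:215],(400,400),interpolation=cv2.INTER_CUBIC)
cv2.imwrite("pics/s2.png",np.hstack([a,b]))
E
```

```text
3.1 [ 0.4463308  -0.23807766  0.05920467] [-0.12949681  0.65676005  0.21909054]
red (291, 213, 25, 17) [ 465.8 -218.6] [15.  10.5] 32.6 tool xy mm [ 5.9 26.9]
```

View pics/s2.png

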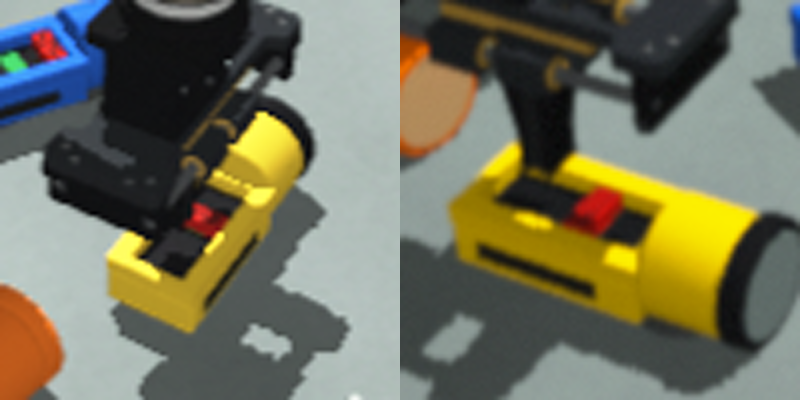

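The finger sits about 7 mm to the far side (tool +x), because the arm was still settling when I took the last measurement. I'll correct that above the slot.

Call:
drive_tool:
  motion:
    - [[-7, -1, 0], [0, 0, 0]]
    - [[0, 0, 0], [0, 0, 0]]
    - [[0, 0, 0], [0, 0, 0]]
    - [[0, 0, 0], [0, 0, 0]]

```text
time_s: 3.65
position: [0.4504, -0.247, 0.0609]
tcp_rot: [[-0.538, 0.843, 0.0], [0.843, 0.538, -0.0], [-0.0, 0.0, -1.0]]
force: [0.4, 0.6, -1.2]
opening: 0.006
grasp_force: 0.0
```

```bash
python3 w.py wrist3 | grep -v black
python3 - <<'E'
from h import *
s=read_state();R=np.array(s['tcp_rot']);p=np.array(s['position'])
for q in [(.4722,-.2284),(.4755,-.230),(.4745,-.2286)]: print(R[:2,:2].T@(np.array(q)-p[:2]))
im=capture("side")[...,::-1];a=cv2.resize(im[190:290,245:345],(400,400),interpolation=cv2.INTER_CUBIC)
im=capture("scene")[...,::-1];b=cv2.resize(im[190:290,115:215],(400,400),interpolation=cv2.INTER_CUBIC)
cv2.imwrite("pics/s3.png",np.hstack([a,b]))
E
```

```text
3.65 [ 0.45040735 -0.24704495  0.06090799] [ 0.36397378  0.64644315 -1.24821058]
red (292, 197, 27, 33) [ 468.7 -223.2] [15.3 21.1] 31.7 tool xy mm [10.3 28.2]
yellow (193, 307, 198, 18) [ 503.5 -289. ] [135.   13.6] 32.5 tool xy mm [-63.9  22.2]
yellow (199, 164, 272, 92) [ 484.4 -210.9] [170.2  56.5] 29.1 tool xy mm [12.2 48.1]
[0.0038329  0.02844243]
[0.00070935 0.03036426]
[0.00242744 0.03027402]
```

View pics/s3.png

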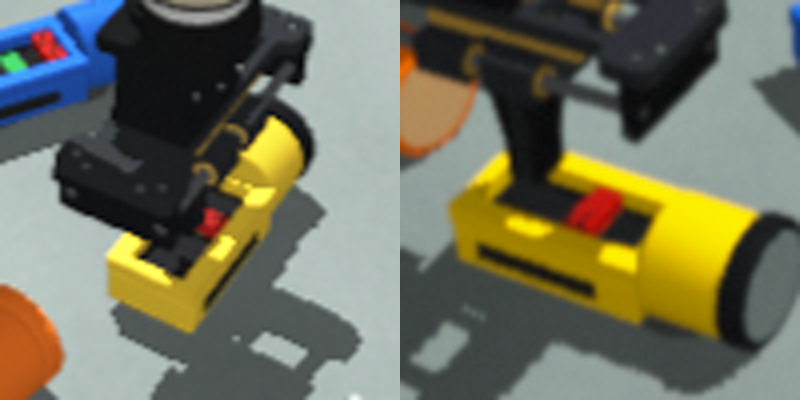

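The finger is now over the well, with the slide about 28 mm ahead. I'll nudge it +3 mm across and lower it in.

Call:
drive_tool:
  motion:
    - [[3, -2, 0], [0, 0, 0]]
    - [[0, 0, 6], [0, 0, 0]]
    - [[0, 0, 6], [0, 0, 0]]
    - [[0, 0, 6], [0, 0, 0]]
    - [[0, 0, 0], [0, 0, 0]]

```text
time_s: 4.3
position: [0.4465, -0.245, 0.0414]
tcp_rot: [[-0.538, 0.843, -0.002], [0.843, 0.538, 0.001], [0.002, -0.001, -1.0]]
force: [-0.4, -0.4, 0.6]
opening: 0.001
grasp_force: 0.0
```

Call:
drive_tool:
  motion:
    - [[0, 0, 2], [0, 0, 0]]
    - [[0, 0, 2], [0, 0, 0]]
    - [[0, 0, 0], [0, 0, 0]]

```text
time_s: 4.6
position: [0.447, -0.2454, 0.0384]
tcp_rot: [[-0.538, 0.843, -0.0], [0.843, 0.538, 0.0], [0.0, -0.0, -1.0]]
force: [0.5, 0.0, 0.3]
opening: 0.002
grasp_force: 0.0
```

Call:
drive_tool:
  motion:
    - [[0, 4, 0], [0, 0, 0]]
    - [[0, 4, 0], [0, 0, 0]]
    - [[0, 4, 0], [0, 0, 0]]
    - [[0, 4, 0], [0, 0, 0]]
    - [[0, 0, 0], [0, 0, 0]]

```text
time_s: 5.1
position: [0.4611, -0.2366, 0.0386]
tcp_rot: [[-0.539, 0.843, 0.0], [0.843, 0.539, -0.0], [-0.0, 0.0, -1.0]]
force: [0.7, -0.4, 0.6]
opening: 0.007
grasp_force: 0.0
```

Call:
drive_tool:
  motion:
    - [[0, 3, 0], [0, 0, 0]]
    - [[0, 3, 0], [0, 0, 0]]
    - [[0, 3, 0], [0, 0, 0]]
    - [[0, 0, 0], [0, 0, 0]]

```text
time_s: 5.5
position: [0.4685, -0.2318, 0.0385]
tcp_rot: [[-0.538, 0.843, 0.0], [0.843, 0.538, -0.0], [-0.0, 0.0, -1.0]]
force: [-0.7, -0.5, -0.6]
opening: 0.003
grasp_force: 0.0
```

Call:
drive_tool:
  motion:
    - [[0, 2, 0], [0, 0, 0]]
    - [[0, 2, 0], [0, 0, 0]]
    - [[0, 0, 0], [0, 0, 0]]

```text
time_s: 5.8
position: [0.4718, -0.2298, 0.0385]
tcp_rot: [[-0.538, 0.843, 0.0], [0.843, 0.538, -0.0], [-0.0, 0.0, -1.0]]
force: [-0.0, -1.4, -0.2]
opening: 0.006
grasp_force: 0.3
```

Call:
drive_tool:
  motion:
    - [[0, 2, 0], [0, 0, 0]]
    - [[0, 2, 0], [0, 0, 0]]
    - [[0, 0, 0], [0, 0, 0]]

```text
time_s: 6.1
position: [0.4752, -0.2276, 0.0386]
tcp_rot: [[-0.538, 0.843, 0.0], [0.843, 0.538, -0.0], [-0.0, 0.0, -1.0]]
force: [0.1, -1.0, 0.4]
opening: 0.005
grasp_force: 0.3
```

Call:
drive_tool:
  motion:
    - [[0, 2, 0], [0, 0, 0]]
    - [[0, 0, 0], [0, 0, 0]]

```text
time_s: 6.3
position: [0.4768, -0.2265, 0.0385]
tcp_rot: [[-0.538, 0.843, 0.0], [0.843, 0.538, -0.0], [-0.0, 0.0, -1.0]]
force: [-0.6, -0.3, 1.1]
opening: 0.004
grasp_force: 0.3
```

```bash
python3 w.py wrist4 | grep red
python3 - <<'E'
from h import *
im=capture("side")[...,::-1];a=cv2.resize(im[190:290,245:345],(400,400),interpolation=cv2.INTER_CUBIC)
im=capture("scene")[...,::-1];b=cv2.resize(im[190:290,115:215],(400,400),interpolation=cv2.INTER_CUBIC)
cv2.imwrite("pics/s4.png",np.hstack([a,b]))
E
```

```text
red (275, 215, 28, 15) [ 482.8 -206.7] [14.7  8.1] 32.5 tool xy mm [13.5 15.8]
```

View pics/s4.png

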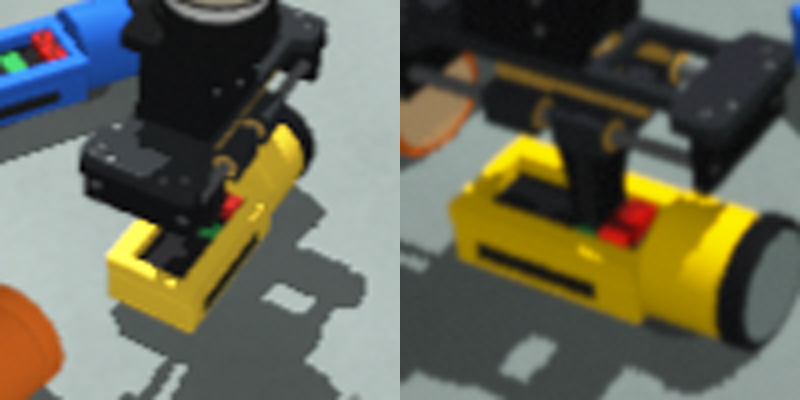

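The green patch is showing and the slide is about 20 mm along. I'll keep pushing gently until the stop is felt.

Call:
drive_tool:
  motion:
    - [[0, 2, 0], [0, 0, 0]]
    - [[0, 2, 0], [0, 0, 0]]
    - [[0, 0, 0], [0, 0, 0]]

```text
time_s: 6.75
position: [0.4799, -0.2242, 0.0385]
tcp_rot: [[-0.538, 0.843, -0.0], [0.843, 0.538, 0.0], [0.0, -0.0, -1.0]]
force: [-1.1, 0.8, -0.4]
opening: 0.005
grasp_force: 0.4
```

Call:
drive_tool:
  motion:
    - [[0, 2, 0], [0, 0, 0]]
    - [[0, 0, 0], [0, 0, 0]]

```text
time_s: 6.95
position: [0.4817, -0.2231, 0.0385]
tcp_rot: [[-0.538, 0.843, -0.0], [0.843, 0.538, 0.0], [0.0, -0.0, -1.0]]
force: [-0.3, -0.2, -1.2]
opening: 0.008
grasp_force: 0.4
```

Call:
drive_tool:
  motion:
    - [[0, 1, 0], [0, 0, 0]]
    - [[0, 1, 0], [0, 0, 0]]
    - [[0, 0, 0], [0, 0, 0]]

```text
time_s: 7.25
position: [0.4833, -0.2222, 0.0385]
tcp_rot: [[-0.538, 0.843, -0.0], [0.843, 0.538, 0.0], [0.0, -0.0, -1.0]]
force: [-1.0, -0.2, 0.1]
opening: 0.005
grasp_force: 0.5
```

Call:
drive_tool:
  motion:
    - [[0, 1, 0], [0, 0, 0]]
    - [[0, 0, 0], [0, 0, 0]]

```text
time_s: 7.45
position: [0.4841, -0.2216, 0.0385]
tcp_rot: [[-0.538, 0.843, -0.0], [0.843, 0.538, 0.0], [0.0, -0.0, -1.0]]
force: [-1.1, 0.0, 0.3]
opening: 0.009
grasp_force: 0.6
```

Call:
drive_tool:
  motion:
    - [[0, 1, 0], [0, 0, 0]]
    - [[0, 0, 0], [0, 0, 0]]

```text
time_s: 7.65
position: [0.4846, -0.2213, 0.0385]
tcp_rot: [[-0.538, 0.843, -0.001], [0.843, 0.538, 0.0], [0.001, -0.001, -1.0]]
force: [-2.7, -1.6, 0.5]
opening: 0.004
grasp_force: 1.7
```

Call:
drive_tool:
  motion:
    - [[0, 1, 0], [0, 0, 0]]
    - [[0, 0, 0], [0, 0, 0]]

```text
time_s: 7.85
position: [0.4847, -0.2212, 0.0385]
tcp_rot: [[-0.539, 0.842, -0.002], [0.842, 0.539, -0.0], [0.001, -0.002, -1.0]]
force: [-5.2, -4.2, 1.2]
opening: 0.005
grasp_force: 3.6
```

The stop is reached: the force is rising and the position is stalled. One more millimetre to be sure, then back off 6 mm, lift and check.

Call:
drive_tool:
  motion:
    - [[0, 1, 0], [0, 0, 0]]
    - [[0, 0, 0], [0, 0, 0]]

```text
time_s: 8.05
position: [0.4847, -0.2212, 0.0385]
tcp_rot: [[-0.539, 0.842, -0.004], [0.842, 0.539, -0.001], [0.001, -0.004, -1.0]]
force: [-8.2, -7.4, 1.7]
opening: 0.005
grasp_force: 5.3
```

Call:
drive_tool:
  motion:
    - [[0, -4, 0], [0, 0, 0]]
    - [[0, -5, 0], [0, 0, 0]]
    - [[0, 0, 0], [0, 0, 0]]
    - [[0, 0, 0], [0, 0, 0]]

```text
time_s: 8.45
position: [0.4795, -0.225, 0.0386]
tcp_rot: [[-0.538, 0.843, 0.001], [0.843, 0.538, -0.0], [-0.001, 0.001, -1.0]]
force: [-0.9, -0.7, 0.5]
opening: 0.001
grasp_force: 0.0
```

Call:
drive_tool:
  motion:
    - [[0, 0, -10], [0, 0, 0]]
    - [[0, 0, -20], [0, 0, 0]]
    - [[0, -20, -40], [0, 0, 0]]
    - [[0, -20, -40], [0, 0, 0]]
    - [[0, 0, 0], [0, 0, 0]]

```text
time_s: 8.95
position: [0.4469, -0.2493, 0.1537]
tcp_rot: [[-0.537, 0.844, 0.008], [0.844, 0.537, -0.007], [-0.01, 0.003, -1.0]]
force: [-0.1, -0.5, -0.1]
opening: 0.01
grasp_force: 0.0
```

Call:
drive_tool:
  motion:
    - [[0, 0, 0], [0, 0, 0]]
    - [[0, 0, 0], [0, 0, 0]]
    - [[0, 0, 0], [0, 0, 0]]

```text
time_s: 9.25
position: [0.445, -0.2456, 0.1474]
tcp_rot: [[-0.538, 0.843, -0.002], [0.843, 0.538, 0.002], [0.003, -0.001, -1.0]]
force: [0.0, 0.0, 0.7]
opening: 0.004
grasp_force: 0.0
```

```bash
python3 w.py wrist5 | grep -v black; python3 -c "
import cv2;a=cv2.imread('pics/wrist5.png');cv2.imwrite('pics/w5.png',cv2.resize(a[100:280,180:440],(780,540),interpolation=cv2.INTER_CUBIC))"
```

```text
9.25 [ 0.44503793 -0.24559637  0.14741712] [0.02418114 0.03991293 0.71582079]
red (318, 174, 18, 36) [ 496.5 -213.8] [14.8 32.8] 31.9 tool xy mm [-0.9 60.5]
red (7, 96, 25, 42) [ 241.2 -300. ] [19.1 33.8] 23.2 tool xy mm [  63.9 -201.1]
yellow (210, 307, 180, 18) [ 550.7 -334. ] [182.4  20.2] 32.6 tool xy mm [-131.4   41.4]
yellow (222, 152, 184, 73) [ 485.9 -218.4] [165.   66.5] 31.9 tool xy mm [ 0.9 49.1]
```

View pics/w5.png

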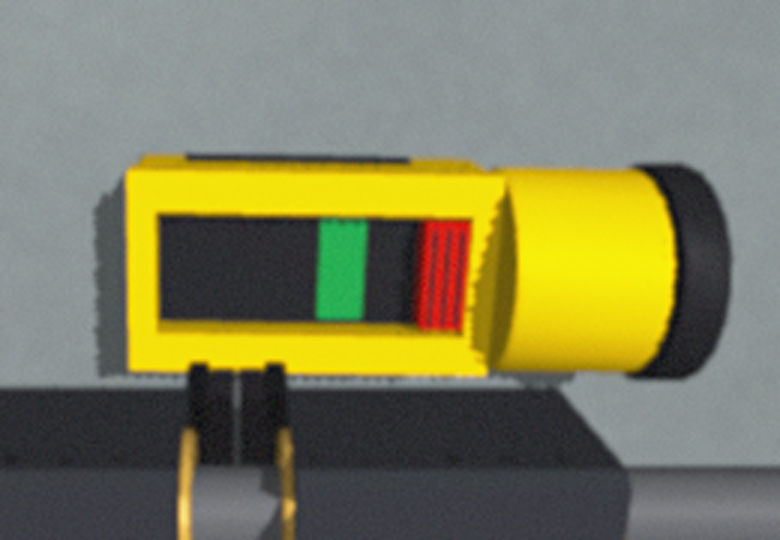

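The red slide, at (445,275) in the crop, is against the slot's front wall. The green patch is bared at (342,270), and the fingers are clear of the lamp.

```bash
python3 -c "
from rig import *
print(hand_in())"
```

```text
the job is handed in; nothing more can be done
None
```

The yellow lamp is switched on: its red slide is against the front stop nearest the lens with the green patch showing, the blue and grey lamps were not touched, and the job was handed in at about 9.3 s.

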